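Set up the slant-front breakfast cabinet

ROBOT

A 6-joint arm with a two-finger parallel gripper is mounted at the origin on the work surface. World frame = base frame: x ahead of the robot, y to its left, z up, the work surface at z = 0. Lengths are in mm, angles in rad, forces in N, time in s.
With the tool pointing down it reaches from about 400 to 925 mm from the base axis. Payload 12.5 kg.
Tool frame: the origin (TCP) lies midway between the tips of the shut fingers; the grasp point (between the pads) lies 19 mm behind it (env.pinch_z is the z of the grasp point in the tool frame, in mm); z points along the fingers, y is the line along which they close (so a half turn about z gives the same grasp; the last joint's range is limited). The gripper opens to 95 mm and grips with 3 to 60 N. Pads are 20 mm wide; open, the fingers measure 119 mm over their backs; the gripper's body (75 mm by 180 mm) begins 59 mm behind the grasp point.
Start: joints at [0.995, 0.491, 1.559, -0, 1.092, -0.106], TCP at [282.93, 557.313, 214.661] pointing down, gripper open.
Joint ranges: [-3.1, 3.1], [-0.84, 2.19], [0.05, 2.79], [-1.13, 4.28], [0.06, 2.93], [-2.69, 2.69]. Speed limits (rad/s): [2.22, 2.22, 2.79, 3.14, 3.14, 3.14].

INTERFACE

Orientations are given as [roll, pitch, yaw] about the fixed x, y, z axes, in that order (R = Rz(yaw) Ry(pitch) Rx(roll)).
In Python, from cell import env, eyes gives the robot as it stands.
- The arm moves only by the shell command python3 -m inch 'ROWS'. ROWS is JSON, a list of rows, each a list of 3 entries, a list of its own where there are three numbers: the shift along the tool's x, y, z in units of 60 mm (1.0 is 60 mm), then the turn about the tool's z in units of 5 degrees (1.0 is 5 degrees), then the closure, from -1 (fully open) to 1 (shut). In form: [[[tx, ty, tz], turn, claw], ...]. A call has exactly 10 rows; each row shifts and turns the commanded pose from where the row before left it, along the tool's axes as they then stand; what a row does not reach is not made up. A row lasts 1/8 s, in which the tool goes at most 62.5 mm and 10.7 degrees, less where a joint would pass 70% of its speed; a pose out of reach is approached as far as the arm can. A call is refused whole if a number of a shift passes 1 or a number of a turn 1, either way. A call with a gripper value outside its range is refused whole. The fingers move at their own pace and stop on an object; the grip force is fixed at half the most. Time passes only in rows, so rows that do not move let the fingers close, or fill a call up. It gives the time, the measured TCP pose, the force, the opening and the grip force at its end, in the units of the state.
- env.state(): the state, without advancing time (a new reading comes with each control period).
- eyes.read_camera(name): name is "scene" or "top"; returns a dict with "pixels" (420x560x3 uint8, red, green, blue), "fx", "fy", "cx", "cy" (pixels), "distortion" ([k1, k2, p1, p2, k3] as OpenCV has them; the pictures are not rectified), "extrinsics" (4x4, takes a point from world to camera coordinates). Camera axes: x right, y down, z forward; pixel columns grow to the right and rows downward; lengths in mm; the calibration is good to about 2 mm. A picture is of the moment at which its call begins. There is no depth.
- env.job_done(): hands the job in; it is judged then, once.
Trained networks look in a picture, given as the dict that the camera call returned (one of the last four; its "shot" number tells which), for a name from the list of things; names that differ only in an ending like _2 or _b are one class to them, and where a whole thing is asked for, a point or a joint stands for the part that bears it (a point fixed in the world has none). Each returns a list of dicts, best first, with "score" (0 to 1); they miss things now and then, are a little off and sometimes report something else, mostly with a low value. They report only what shows in the picture. A call takes as long as a camera call. They do not tell look-alikes from the thing itself.
- eyes.boxes_of(name, picture): "centre" ([row, column] in pixels, amid what is visible of it).
- eyes.cut_out(name, picture): "mask" (420x560 bool, what is visible of it) and "centre" ([row, column] in pixels, amid what is visible of it).
- eyes.spot_point(name, picture): "centre" ([row, column] in pixels: a listed point, or the origin of a listed thing).
The state is a dict: "t": time; "joints": joint angles; "qvel": joint speeds; "tau": joint torques, N m; "eef_pos": TCP position; "tcp_rot": TCP orientation; "ft_force": force on the tool from outside, world axes, zero at the start; "moment": the same for the moment, N m; "opening": opening from 0.0 (shut) to 1.0 (fully open); "grip_force": force on a finger pad.
Only numpy, scipy, OpenCV 4.12 (cv2) and the standard library are available. Lean on these libraries where they do the work, as an engineer would, in place of code of your own. Each camera call takes 0.05 s, during which the arm holds its last target. There are 200 camera calls.

TASK

Make the slant-front cabinet ready for use: lift the rectangular storage tin out of the flap's way and stand it aside, pull both slide-out supports fully out, and only then open the flap and lower it gently until it lies level on them. Finish by standing the tin upright on the lowered flap, wholly on the board. Do not knock the tin over, and leave all the other things on the counter where they stand.

Things in the scene. Friction and masses are not known exactly. Their poses are not given: they have to be found in the camera images.
- cabinet: white slant-front cabinet, 400 wide, 210 deep, 261 mm high, books and a dish (to 40 mm) on the back of its top. Fixed; place and yaw (up to 0.12) differ each time. Origin: on the counter below the middle of the lower front edge; x points into the cabinet, y to its left as seen by the robot, z up. The front is upright to 105 mm height; above it the flap leans back 30 degrees
- flap (a joint): flap angle, rad: 0 closed (leaning back 30 degrees from upright), grows as the top edge comes forward and down: 0.524 upright, 2.094 level on the supports; without them it sags to 2.36. Starts at 0 to 0.15. A brake stay (friction 0.45 N m) keeps it wherever it is let go up to 1.2 rad, some 4 to 6 N at the free edge move it; beyond that it sinks slowly by its own weight (about 0.6 rad/s)
- flap_hinge (a point): fixed point on the flap's hinge line (which runs along the cabinet's y), at the middle of the cabinet's width, straight above the cabinet's origin, 105 mm above the counter; axes as the cabinet's. The hinge line is the lower edge of the flap's inner face
- flap_handle (a point): middle of the straight steel bar of the flap's handle: 100 mm long along y, 10 mm thick, 35 mm off the outer face (51 mm from the inner face's plane), 150 mm from the hinge line, 30 mm from the free edge; can be pinched from above. Turns with the flap: when that is down the handle hangs under it, so the hand must let go on the way and take the free edge
- flap_edge (a point): middle of the flap's free (top) edge. The flap is a wooden board 400 mm wide, 180 mm from hinge line to free edge, 16 mm thick, 0.75 kg. Axes turn with the flap: x normal to the board, from outer to inner face, y along the edge, z from hinge to free edge
- flap_middle (a point): centre of the flap's inner face (the working surface, facing up when the flap is down, then 105 mm above the counter), 90 mm from the hinge line; axes as flap_edge: with the flap level x points up and z towards the user
- support_left (a joint): how far the left support (cabinet's +y side) is pulled out along the cabinet's -x, m: 0 pushed in, stop at 0.120 = fully out; starts at 0 to 0.02. Wooden rail 20 mm wide, 44 mm high, 165 mm from the cabinet's middle, low on its front, top 89 mm above the counter, just under the level flap. Friction about 2.5 N
- support_right (a joint): the same for the right support (cabinet's -y side)
- support_left_knob (a point): centre of the turned wooden knob on the left support's front end: 24 mm across, 20 mm long along the cabinet's x, on a thinner neck, 67 mm above the counter, 48 mm before the end face of the support (which is straight below the hinge line when pushed in). Moves with the support. To be pinched from above across y, the tool upright or leaning back a little to clear the flap
- support_right_knob (a point): the same on the right support
- tin: storage tin, the only rectangular thing standing loose on the counter: 90 mm (its x) by 56 mm (its y) by 125 mm high, plain aluminium with a darker lid of the same outline, 0.2 to 0.4 kg. Origin: centre of its underside. It starts on the counter before the cabinet, in the way of the flap
- coasters: stack of cork coasters, 92 mm across, 18 mm high; stands on the counter before the cabinet, low enough to stay under the lowered flap. Origin: centre of its underside. A bystander
- fish_can: low round steel food can, 80 mm across, 30 mm high; stands on the counter before the cabinet, low enough to stay under the lowered flap. Origin: centre of its underside. A bystander
- mug: white mug, 80 mm across, 92 mm high, its handle to the body's +y reaching some 35 mm further out; at one side of the counter. Origin: centre of its underside. A bystander
- sauce_jar: round jar of sauce, 76 mm across, 100 mm high; at one side of the counter. Origin: centre of its underside. A bystander
- oil_bottle: tall green glass bottle, 66 mm across, 250 mm high; at one side of the counter. Origin: centre of its underside. A bystander
- glass: drinking glass, 72 mm across, 110 mm high; at one side of the counter. Origin: centre of its underside. A bystander
- steel_bowl: steel bowl, 140 mm across, 55 mm high; on the right of the counter, nearer the robot. Origin: centre of its underside. A bystander
Mind the look-alikes: they are no part of the job. Leave any blue or red look-alike of the tin alone.

How it is judged (in metres and radians):
On the way, in this order (a step that is already met when the one before it is completed fails the run):
1. both supports are fully out while the flap is still up (value of joint each of support_left, support_right above 0.105 m and value of joint flap below 1.5 rad), for 0.2 s.
2. the flap lies level on the two supports (value of joint each of support_left, support_right above 0.105 m and value of joint flap between 2.055 and 2.13 rad), for 0.3 s.
At the end, for the whole second after the job is handed in: Both supports are at least 105 mm out, the flap lies level on them (within about 2 degrees), and the tin stands at rest and upright (within 6 degrees) on the flap, its centre within 172 mm of the flap's middle sideways and 62 mm fore and aft, let go (all of step 2 and x of tin in the frame of flap_middle between -0.006 and 0.008 m and y of tin in the frame of flap_middle between -0.172 and 0.172 m and z of tin in the frame of flap_middle between -0.062 and 0.062 m and angle between tin's own z axis and vertical below 0.1 rad and linear speed of tin below 0.03 m/s and velocity of joint flap below 0.05 rad/s); the robot touches nothing.
It fails at once if the flap comes down past 1.5 rad (about 55 degrees forward of upright) before both supports are fully out (value of joint flap above 1.5 rad and value of joint any of support_left, support_right below 0.105 m).
It fails at once if the flap is let crash or thrown down onto the supports (faster than 1.6 rad/s past 1.8 rad) (value of joint flap above 1.8 rad and velocity of joint flap above 1.6 rad/s).
It fails at once if the tin is knocked over (tilted more than 0.5 rad) (angle between tin's own z axis and vertical above 0.5 rad).
It fails at once if another thing on the counter is shifted by more than 30 mm (distance of any of coasters, fish_can, mug, sauce_jar, oil_bottle, glass, steel_bowl from where it was at the start of the episode above 0.03 m).
It also fails if it takes over 72 s, if anything falls off the work surface, if the arm or the gripper's body presses on something with over 40 N, if the wrist force passes 120 N, or if a joint passes its speed limit or range.

## Working session

There is one attempt and no reset: what is moved stays moved. The work goes in short steps, Python scripts to look and compute and a shell command to move; the robot and the scene stay as the last step left them, time stands still between calls to the robot, and variables do not carry over. Pictures are saved under pics/ and viewed, at most 10 in all, crops included, and the job is handed in when it is done.

```bash
ls; mkdir -p pics; cat > h.py <<'E'
import numpy as np, cv2
from cell import env, eyes
def cal(p):
    K=np.array([[p['fx'],0,p['cx']],[0,p['fy'],p['cy']],[0,0,1.]]);return K,np.array(p['distortion'],float),np.array(p['extrinsics'])
def proj(p,X):
    K,d,E=cal(p);return cv2.projectPoints(np.atleast_2d(np.array(X,float)),cv2.Rodrigues(E[:3,:3])[0],E[:3,3],K,d)[0][:,0]  # col,row
def ray(p,rc):
    K,d,E=cal(p);u=cv2.undistortPoints(np.array([[[rc[1],rc[0]]]],float),K,d)[0,0]
    D=E[:3,:3].T@np.array([u[0],u[1],1]);return -E[:3,:3].T@E[:3,3],D/np.linalg.norm(D)
def onz(p,rc,z):
    o,D=ray(p,rc);return o+D*(z-o[2])/D[2]
def tri(rs):
    A=sum(np.eye(3)-np.outer(D,D) for o,D in rs);b=sum((np.eye(3)-np.outer(D,D))@o for o,D in rs);return np.linalg.solve(A,b)
def save(p,n): cv2.imwrite('pics/'+n+'.png',p['pixels'][:,:,::-1])
E
python3 - <<'E'
from h import *
np.set_printoptions(precision=1,suppress=True)
s=eyes.read_camera("scene");t=eyes.read_camera("top")
cv2.imwrite('pics/a.png',cv2.resize(np.vstack([s['pixels'],t['pixels']])[:,:,::-1],(560,840))[:420]);save(t,'b')
for n,z in [('flap_hinge',105),('flap_handle',0),('flap_edge',0),('support_left_knob',67),('support_right_knob',67),('tin',0),('coasters',0),('fish_can',0),('mug',0),('sauce_jar',0),('oil_bottle',0),('glass',0),('steel_bowl',0)]:
    R=[]
    for p in (s,t):
        q=eyes.spot_point(n,p)
        print(n,[(round(a['score'],2),np.array(a['centre']),onz(p,a['centre'],z)) for a in q[:3]])
        if q:R.append(ray(p,q[0]['centre']))
    if len(R)==2:print('   tri',tri(R))
print(env.state(),env.pinch_z)
E
```

```text
pics
flap_hinge [(0.77, array([229.2, 317. ]), array([662.5, -49.3, 105. ]))]
flap_hinge [(0.79, array([168.6, 290. ]), array([670.5, -55.2, 105. ]))]
   tri [665.8 -56.1 113.1]
flap_handle [(0.95, array([188.8, 334.6]), array([669.1, 265.1,   0. ]))]
flap_handle [(0.91, array([144.6, 288.9]), array([785.1, -50.1,   0. ]))]
   tri [698.8 -50.8 260.2]
flap_edge [(0.68, array([187.7, 352.9]), array([727.6, 287.1,   0. ]))]
flap_edge [(0.71, array([130.3, 288.1]), array([836.9, -46.4,   0. ])), (0.55, array([222.7, 258. ]), array([511.6,  47.7,   0. ]))]
   tri [742.1 -46.9 269.2]
support_left_knob [(0.58, array([197.8, 304.7]), array([594.8, 116.5,  67. ]))]
support_left_knob [(0.56, array([193.3, 244.8]), array([595.8,  89.2,  67. ]))]
   tri [595.1  88.9  88.6]
support_right_knob [(0.7, array([281.8, 294.9]), array([ 639.2, -219. ,   67. ]))]
support_right_knob [(0.45, array([183.3, 341.2]), array([ 634.9, -222.2,   67. ])), (0.15, array([224. , 259.2]), array([496.3,  39.7,  67. ]))]
   tri [ 637.1 -221.2   68. ]
tin [(0.95, array([209.4, 221.3]), array([337.6,  68.9,   0. ])), (0.8
[... 1350 characters left out ...]
[167. , 341.4]), array([672.6, 390. ,   0. ]))]
glass [(0.57, array([175.3, 155.1]), array([668.3, 403.6,   0. ]))]
   tri [671.4 407.  -12.7]
steel_bowl [(0.75, array([366.4, 157. ]), array([ 366.8, -510.7,    0. ]))]
steel_bowl [(0.69, array([266.7, 427.8]), array([ 374.8, -514.7,    0. ]))]
   tri [ 372.  -513.8    8. ]
{'t': 1.4, 'joints': array([ 1. ,  0.5,  1.6,  0. ,  1.1, -0.1]), 'qvel': array([-0.,  0., -0.,  0., -0., -0.]), 'tau': array([ -0. , -61.2, -25.8,   0.1,   0. ,  -0. ]), 'eef_pos': array([282.9, 557.3, 214.7]), 'tcp_rot': array([3.1, 0. , 2.7]), 'ft_force': array([-0.3,  0.1,  0.3]), 'moment': array([-0., -0., -0.]), 'grip_force': 0.0, 'opening': 1.0037243438957826} -18.8
```

View pics/a.png

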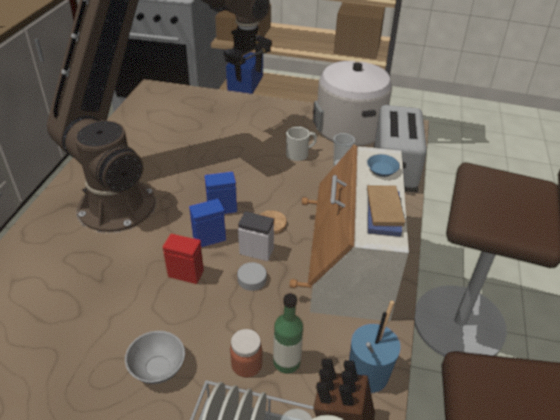

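View pics/b.png

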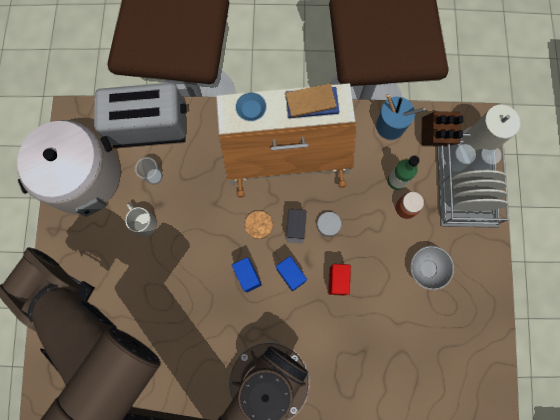

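The scene view shows the plain aluminium tin at about row 237, col 256, with blue and red look-alikes to its left. In the top view its dark lid is at row 223, col 296, and the knobs are at (190,240) and (178,341). Next I fit the cabinet, flap and tin poses to the masks.

```bash
cat > fit.py <<'E'
from h import *
from scipy.optimize import minimize
np.set_printoptions(precision=3,suppress=True)
box=lambda a,b:np.array([[x,y,z] for x in (a[0],b[0]) for y in (a[1],b[1]) for z in (a[2],b[2])],float)
def rz(a):return np.array([[np.cos(a),-np.sin(a),0],[np.sin(a),np.cos(a),0],[0,0,1]])
def sil(p,X):
    m=np.zeros((1680,2240),np.uint8);q=cv2.convexHull((proj(p,X)*4+1.5).astype(np.int32));cv2.fillConvexPoly(m,q,1)
    return cv2.resize(m.astype(np.float32),(560,420),interpolation=cv2.INTER_AREA)
def fit(mod,masks,x0,sc):
    def c(u):
        X=mod(x0+u*sc);L=0
        for p,m in masks:
            s=sil(p,X);L+=np.abs(s-m).sum()/m.sum()
        return L
    n=len(x0);S=np.vstack([np.zeros(n),np.eye(n)])-0.3
    r=minimize(c,np.zeros(n),method='Nelder-Mead',options=dict(initial_simplex=S,maxiter=400,xatol=.01,fatol=1e-5))
    return x0+r.x*sc,r.fun
def flapX(v): # x,y,yaw,theta
    f=v[3]-np.pi/6;e=np.array([-np.sin(f),0,np.cos(f)]);n=np.array([-np.cos(f),0,-np.sin(f)])
    L=[a*e+b*n+np.array([0,c,105]) for a in(0,180) for b in(0,16) for c in(-200,200)]
    return np.array(L)@rz(v[2]).T+[v[0],v[1],0]
def tinX(v,z=0):return box([-45,-28,z],[45,28,z+125])@rz(v[2]).T+[v[0],v[1],0]
def near(n,p,rc):
    q=[a for a in eyes.cut_out(n,p) if np.hypot(*(np.array(a['centre'])-rc))<25];return q[0]['mask'].astype(np.float32) if q else None
E
python3 - <<'E'
from fit import *
s=eyes.read_camera("scene");t=eyes.read_camera("top")
M=[(p,near('tin',p,rc)) for p,rc in((s,(237,256)),(t,(223,296)))]
print('tin',fit(tinX,[m for m in M if m[1] is not None],np.array([490,-72,0.]),np.array([15,15,.15])),[m[1] is not None and m[1].sum() for m in M])
F=[(p,eyes.cut_out('flap',p)) for p in(s,t)]
for p,q in F:print([(a['score'],a['centre'],a['mask'].sum()) for a in q[:2]])
F=[(p,q[0]['mask'].astype(np.float32)) for p,q in F if q]
for G in (F,F[:1],F[1:]):
    v,c=fit(flapX,G,np.array([665,-56,.08,.05]),np.array([15,15,.06,.08]));print('flap',v,c)
v,c=fit(flapX,F,np.array([665,-56,.08,.05]),np.array([15,15,.06,.08]))
im=[]
for p in(s,t):
    a=p['pixels'].copy()
    cv2.polylines(a,[cv2.convexHull(proj(p,flapX(v)).astype(np.int32))],True,(0,255,0))
    for y in(165,-165):
        for d in (0,20):
            k=rz(v[2])@[-48-d,y,67]+[v[0],v[1],0];c,r=proj(p,k)[0].astype(int);cv2.circle(a,(c,r),1,(0,255,255) if d else (255,0,255),-1)
    im.append(a)
C=[im[0][130:330,230:430],im[1][80:280,190:390]]
cv2.imwrite('pics/c.png',cv2.resize(np.hstack(C)[:,:,::-1],(800,400),interpolation=cv2.INTER_CUBIC))
for n in('support_left_knob','support_right_knob'):
    for p in(s,t):
        for f in(eyes.spot_point,):
            q=f(n,p)[:1]
            for a in q:
                X=onz(p,a['centre'],67);print(n,f.__name__,a['score'],a['centre'],rz(-v[2])@(X-[v[0],v[1],0]))
print(env.state()['t'],env.state()['tcp_rot'])
E
```

```text
tin (array([494.291, -76.07 ,  -0.06 ]), np.float64(0.13313758373260498)) [np.float32(1490.0), np.float32(608.0)]
[(0.71, [217.1, 335.9], np.int64(4317)), (0.42, [199.4, 305.5], np.int64(70))]
[(0.66, [149.4, 289.1], np.int64(6132)), (0.19, [223.7, 293.5], np.int64(585))]
flap [667.887 -56.035   0.11    0.02 ] 0.062350332736968994
flap [668.894 -55.924   0.109   0.024] 0.025277970358729362
flap [665.881 -55.801   0.115   0.018] 0.02317759208381176
support_left_knob call 0.44 [199.9, 306.8] [-46.38  170.761  67.   ]
support_left_knob call 0.52 [180.0, 397.9] [ -56.825 -347.479   67.   ]
support_right_knob call 0.41 [284.4, 294.6] [ -46.208 -167.667   67.   ]
support_right_knob call 0.58 [182.0, 339.8] [ -46.351 -157.511   67.   ]
1.9 [3.141 0.    2.672]
```

View pics/c.png

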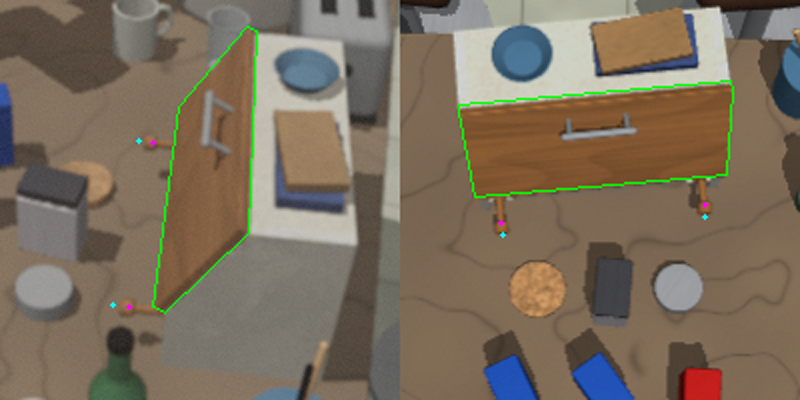

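```bash
python3 -m inch '[[[-0.6,-0.8,0],-1,-1],[[-0.6,-0.8,0],-1,-1],[[-0.6,-0.8,0],-1,-1],[[-0.6,-0.8,0],-1,-1],[[-0.6,-0.8,0],-0.7,-1],[[-0.31,-0.82,0],0,-1],[[-0.31,-0.82,0],0,-1],[[-0.31,-0.82,0],0,-1],[[-0.31,-0.82,0],0,-1],[[-0.31,-0.82,0],0,-1]]'
```

```text
t: 3.15
eef_pos: [463.1, 24.6, 214.9]
tcp_rot: [3.141, 0.001, 3.082]
ft_force: [0.8, 0.4, 0.4]
opening: 0.997
grip_force: 0.0
```

```bash
python3 -m inch '[[[-0.31,-0.82,0],0,-1],[[-0.31,-0.82,0],0,-1],[[0,0,0],0,-1],[[0,0,0.75],0,-1],[[0,0,0.75],0,-1],[[0,0,0.75],0,-1],[[0,0,0],0,1],[[0,0,0],0,1],[[0,0,0],0,1],[[0,0,0],0,1]]'
```

```text
t: 4.4
eef_pos: [494.5, -74.2, 80.9]
tcp_rot: [-3.141, 0.002, 3.082]
ft_force: [-0.5, -2.1, 2.2]
opening: 0.637
grip_force: 1.2
```

```bash
python3 -m inch '[[[0,0,0],0,1],[[0,0,0],0,1],[[0,0,-0.5],0,1],[[0,0,-0.7],0,1],[[0.12,0.5,0],0,1],[[0.12,0.9,0],0,1],[[0.12,0.95,0],0,1],[[0.12,0.95,0],0,1],[[0.12,0.95,0],0,1],[[0.12,0.95,0],0,1]]'
python3 -m inch '[[[0.12,0.6,0],0,1],[[0,0.2,0],0,1],[[0,0,0],0,1],[[0,0,0.5],0,1],[[0,0,0.4],0,1],[[0,0,0.2],0,1],[[0,0,0.08],0,1],[[0,0,0],0,1],[[0,0,0],0,1],[[0,0,0],0,1]]'
```

```text
t: 5.65
eef_pos: [468.7, 241.8, 151.3]
tcp_rot: [-3.141, -0.001, 3.082]
ft_force: [1.2, -0.2, -3.2]
opening: 0.586
grip_force: 30.0
t: 6.9
eef_pos: [465.3, 288.4, 81.4]
tcp_rot: [3.141, 0.001, 3.082]
ft_force: [-0.1, -0.1, -4.5]
opening: 0.587
grip_force: 30.0
```

```bash
python3 -m inch '[[[0,0,0.02],0,-1],[[0,0,0],0,-1],[[0,0,0],0,-1],[[0,0,-0.9],0,-1],[[0,0,-0.7],-0.97,-0.5],[[0,0,0],-0.97,0],[[-0.47,-0.83,0],0,0],[[-0.47,-0.83,0],0,0],[[-0.47,-0.83,0],0,0],[[-0.47,-0.83,0],0,0]]'
python3 - <<'E'
from fit import *
print(env.state()['eef_pos'])
s=eyes.read_camera("scene");t=eyes.read_camera("top")
a=np.hstack([s['pixels'][130:330,230:430],t['pixels'][130:330,120:320]])
cv2.imwrite('pics/d.png',cv2.resize(a[:,:,::-1],(800,400)))
E
```

```text
t: 8.15
eef_pos: [600.0, 101.0, 175.8]
tcp_rot: [3.141, 0.0, -3.032]
ft_force: [0.6, 0.6, -0.1]
opening: 0.505
grip_force: 0.0
[599.979 101.014 175.82 ]
```

View pics/d.png

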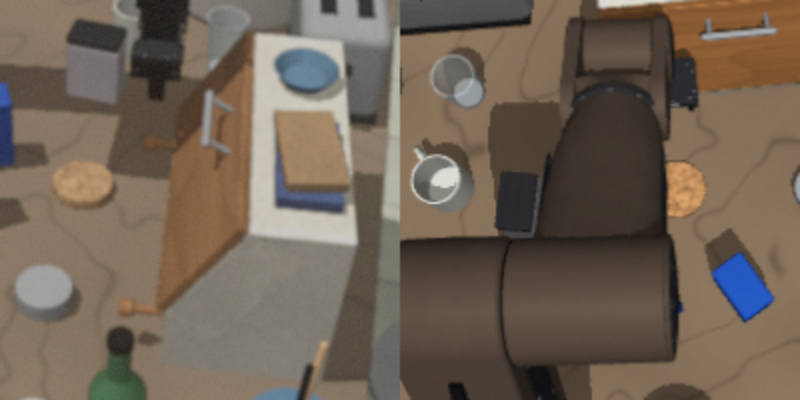

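The tin stands upright at the left, and the gripper is above the left knob. Next I descend, pinch and pull.

```bash
python3 -m inch '[[[0,0,0.8],0,0],[[0,0,0.8],0,0],[[0,0,0.53],0,0],[[0,0,0],0,0],[[0,0,0],0,1],[[0,0,0],0,1],[[0,0,0],0,1],[[0,0,0],0,1],[[0,0,0],0,1],[[0,0,0],0,1]]'
python3 -m inch '[[[0.15,0,0],0,1],[[0.3,0,0],0,1],[[0.35,0,0],0,1],[[0.35,0,0],0,1],[[0.35,0,0],0,1],[[0.3,0,0],0,1],[[0.15,0,0],0,1],[[0.05,0,0],0,1],[[0,0,0],0,1],[[0,0,0],0,1]]'
```

```text
t: 9.5
eef_pos: [599.4, 104.0, 49.1]
tcp_rot: [3.14, 0.002, -3.032]
ft_force: [-0.7, 9.8, 4.2]
opening: 0.241
grip_force: 30.0
t: 10.75
eef_pos: [482.4, 90.2, 49.2]
tcp_rot: [3.141, 0.007, -3.032]
ft_force: [7.1, 8.1, 0.9]
opening: 0.243
grip_force: 30.0
```

```bash
python3 -m inch '[[[0.08,0,0],0,1],[[0.05,0,0],0,1],[[0,0,0],0,1],[[0,0,0],0,1],[[0,0,0],0,-0.2],[[0,0,0],0,-0.2],[[0,0,0],0,-0.2],[[0,0,-0.6],0,-0.2],[[0,0,-0.8],0,0],[[0,0,-0.8],0,0]]'
python3 - <<'E'
from fit import *
t=eyes.read_camera("top");s=eyes.read_camera("scene");c=np.array([667.5,-56,0])
for p in(s,t):
  for n in('support_left_knob','support_right_knob'):
    for a in eyes.spot_point(n,p)[:1]: print(n,a['score'],rz(-.11)@(onz(p,a['centre'],67)-c))
print(env.state()['eef_pos'])
E
```

```text
t: 12.0
eef_pos: [471.5, 88.5, 181.2]
tcp_rot: [3.142, -0.001, -3.032]
ft_force: [0.3, 0.0, -0.4]
opening: 0.505
grip_force: 0.0
support_left_knob 0.76 [-177.461  170.105   67.   ]
support_right_knob 0.7 [ -51.226 -170.286   67.   ]
support_left_knob 0.63 [ -42.122 -152.797   67.   ]
support_right_knob 0.66 [ -49.047 -162.484   67.   ]
[471.388  88.536 178.905]
```

```bash
python3 -m inch '[[[-0.355,-0.917,0],0,0],[[-0.355,-0.917,0],0,0],[[-0.355,-0.917,0],0,0],[[-0.355,-0.917,0],0,0],[[-0.355,-0.917,0],0,0],[[-0.355,-0.917,0],0,0],[[0,0,0],0,0],[[0,0,0.8],0,0],[[0,0,0.8],0,0],[[0,0,0.57],0,0]]'
python3 -m inch '[[[0,0,0],0,0],[[0,0,0],0,1],[[0,0,0],0,1],[[0,0,0],0,1],[[0,0,0],0,1],[[0,0,0],0,1],[[0.15,0,0],0,1],[[0.3,0,0],0,1],[[0.35,0,0],0,1],[[0.35,0,0],0,1]]'
python3 -m inch '[[[0.35,0,0],0,1],[[0.3,0,0],0,1],[[0.15,0,0],0,1],[[0.1,0,0],0,1],[[0.05,0,0],0,1],[[0,0,0],0,1],[[0,0,0],0,1],[[0,0,0],0,1],[[0,0,0],0,1],[[0,0,0],0,1]]'
```

```text
t: 13.55
eef_pos: [633.6, -224.0, 46.2]
tcp_rot: [3.139, -0.004, -3.031]
ft_force: [0.3, -0.2, -0.2]
opening: 0.497
grip_force: 0.0
t: 14.8
eef_pos: [566.8, -232.1, 50.9]
tcp_rot: [3.141, 0.002, -3.032]
ft_force: [4.0, 6.3, 4.0]
opening: 0.243
grip_force: 30.0
t: 16.05
eef_pos: [514.7, -238.5, 51.3]
tcp_rot: [-3.139, 0.01, -3.033]
ft_force: [25.9, 18.1, -2.8]
opening: 0.243
grip_force: 30.0
```

```bash
python3 -m inch '[[[-0.05,0,0],0,-0.2],[[0,0,0],0,-0.2],[[0,0,0],0,-0.2],[[0,0,-0.7],0,-0.2],[[0,0,-0.9],1,0],[[0,0,-0.9],1,0.4],[[0,0,-0.9],1,0.4],[[0,0,-0.9],1,0.4],[[0,0,-0.5],1,0.4],[[0,0,0],1,0.4]]'
python3 -m inch '[[[0,0,0],1,0.4],[[0,0,0],1,0.4],[[0,0,0],1,0.4],[[0,0,0],1,0.4],[[0,0,0],1,0.4],[[0,0,0],1,0.4],[[0,0,0],1,0.4],[[0,0,0],1,0.4],[[0,0,0],1,0.4],[[0,0,0],1,0.4]]'
python3 - <<'E'
from fit import *
t=eyes.read_camera("top");s=eyes.read_camera("scene");c=np.array([667.5,-56,0])
R=[]
for p in(s,t):
    for a in eyes.spot_point('flap_handle',p)[:1]: print(a); R.append(ray(p,a['centre']))
if len(R)==2:print(tri(R))
a=eyes.spot_point('support_right_knob',s)[0];print(a['score'],rz(-.11)@(onz(s,a['centre'],67)-c))
p=s['pixels'][130:330,230:430];cv2.imwrite('pics/e.png',cv2.resize(p[:,:,::-1],(600,600)))
E
```

```text
t: 17.3
eef_pos: [513.0, -239.5, 340.3]
tcp_rot: [-3.141, 0.004, 2.724]
ft_force: [0.1, -0.1, 0.0]
opening: 0.304
grip_force: 0.0
t: 18.55
eef_pos: [512.5, -239.2, 337.6]
tcp_rot: [-3.141, -0.0, 1.852]
ft_force: [-1.0, -0.2, -0.2]
opening: 0.302
grip_force: 0.0
{'centre': [187.1, 334.6], 'score': 0.71}
{'centre': [144.6, 290.0], 'score': 0.69}
[697.551 -53.661 267.49 ]
0.84 [-167.951 -172.022   67.   ]
```

View pics/e.png

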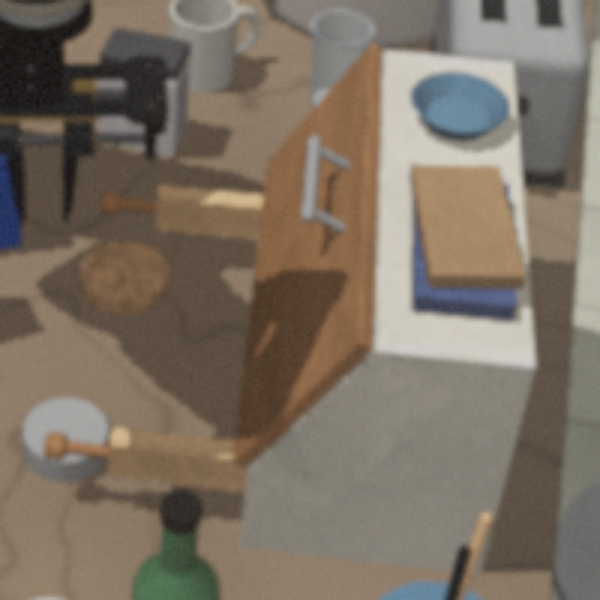

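Both supports are fully out. Next is the handle.

```bash
python3 -m inch '[[[0,0,0],1,0.4],[[0,0,0],0.96,0.4],[[0.55,0.67,0],0,0.4],[[0.55,0.67,0],0,0.4],[[0.55,0.67,0],0,0.4],[[0.55,0.67,0],0,0.4],[[0.55,0.65,0],0,0.4],[[0,0,0],0,0.4],[[0,0,0.5],0,0.4],[[0,0,0],0,0.4]]'
python3 - <<'E'
from fit import *
t=eyes.read_camera("top");s=eyes.read_camera("scene")
a=np.hstack([s['pixels'][110:260,260:410],t['pixels'][80:230,210:360]])
cv2.imwrite('pics/f.png',cv2.resize(a[:,:,::-1],(800,400)))
print(env.state()['eef_pos'])
E
```

```text
t: 20.05
eef_pos: [691.8, -53.0, 305.8]
tcp_rot: [-3.138, -0.001, 1.684]
ft_force: [0.1, -0.4, -0.1]
opening: 0.3
grip_force: 0.0
[692.653 -53.13  308.555]
```

View pics/f.png

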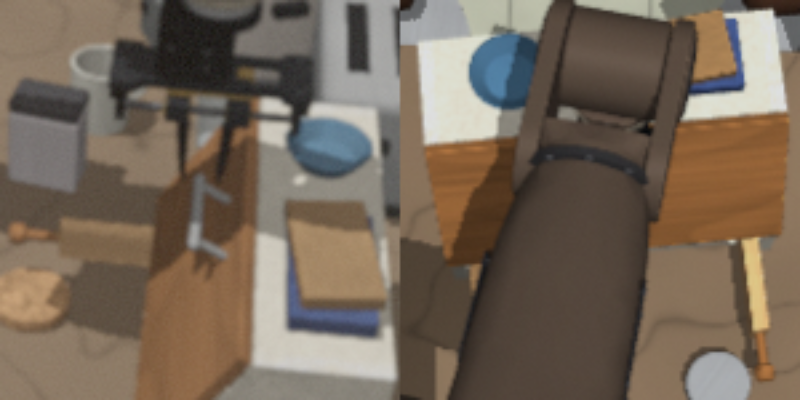

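```bash
python3 -m inch '[[[0,0,0.4],0,0.4],[[0,0,0.4],0,0.4],[[0,0,0.2],0,0.4],[[0,0,0],0,0.4],[[0,-0.06,0],0,0.4],[[0,-0.06,0],0,0.4],[[0,-0.15,-0.02],0,0.4],[[0,-0.17,-0.02],0,0.4],[[0,0,0],0,0.4],[[0,0,0],0,0.4]]'
```

```text
t: 21.4
eef_pos: [666.4, -55.4, 250.1]
tcp_rot: [-3.141, -0.0, 1.684]
ft_force: [0.1, -0.2, -0.4]
opening: 0.3
grip_force: 0.0
```

```bash
python3 -m inch '[[[0,-0.32,0],0,0.4],[[0,-0.32,0.04],0,0.4],[[0,-0.31,0.08],0,0.4],[[0,-0.3,0.12],0,0.4],[[0,-0.2,0.11],0,0.4],[[0,-0.08,0.04],0,0.4],[[0,0,0],0,0.4],[[0,0,0],0,0.4],[[0,0,0],0,0.4],[[0,0,0],0,0.4]]'
python3 - <<'E'
from fit import *
s=eyes.read_camera("scene")
q=eyes.spot_point('flap_edge',s)[:1];print(q)
for th in(.1,.5,.6,.7,.8,.9):
    print(th,proj(s,flapX([667.5,-56,.11,th])[[4,5]]).astype(int).tolist())
p=s['pixels'][90:290,230:430];cv2.imwrite('pics/g.png',cv2.resize(p[:,:,::-1],(600,600)))
E
```

```text
t: 22.65
eef_pos: [575.4, -65.8, 226.6]
tcp_rot: [-3.141, -0.0, 1.684]
ft_force: [0.0, -0.6, 0.4]
opening: 0.303
grip_force: 0.0
[{'centre': [181.8, 302.8], 'score': 0.76}]
0.1 [[348, 243], [353, 143]]
0.5 [[318, 235], [329, 136]]
0.6 [[310, 234], [323, 136]]
0.7 [[302, 234], [316, 136]]
0.8 [[295, 235], [310, 136]]
0.9 [[287, 236], [304, 138]]
```

View pics/g.png

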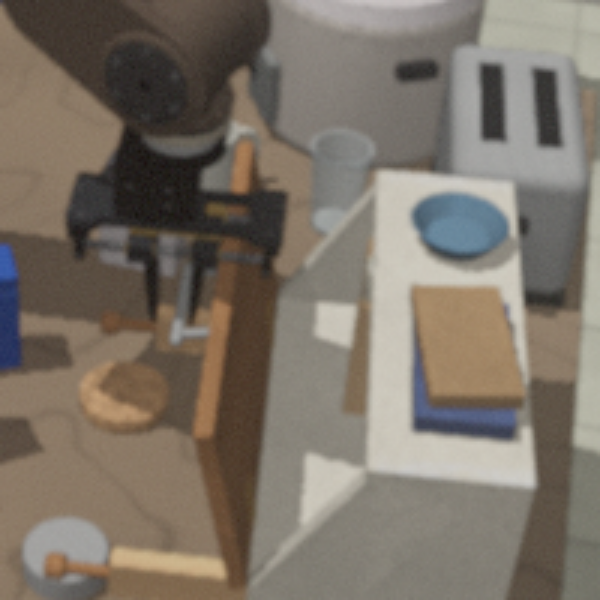

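Flap is at about 0.75 rad (right corner near row 234, col 298) and stays put. Now I go over it and push from inside.

```bash
python3 -m inch '[[[0,0.08,0],0,0.4],[[0,0,-0.5],0,0.4],[[0,0,-0.5],0,0.4],[[0,0,-0.5],0,0.7],[[0,0.5,0],0,1],[[0,0.5,0],0,1],[[0,0.3,0],0,1],[[0,0,0],0,1],[[0,0,0.5],0,1],[[0,0,0.4],0,1]]'
```

```text
t: 24.0
eef_pos: [656.8, -56.5, 262.0]
tcp_rot: [-3.141, -0.0, 1.684]
ft_force: [0.6, 0.9, 0.2]
opening: 0.005
grip_force: 0.0
```

```bash
python3 -m inch '[[[0,-0.28,0],0,1],[[0,-0.22,0.07],0,1],[[0,-0.22,0.07],0,1],[[0,-0.2,0.1],0,1],[[0,-0.2,0.1],0,1],[[0,-0.19,0.12],0,1],[[0,-0.19,0.12],0,1],[[0,-0.12,0.1],0,1],[[0,-0.12,0.1],0,1],[[0,0,0],0,1]]'
python3 -m inch '[[[0,0,-0.2],0,1],[[0,0,-0.5],0,1],[[0,0,-0.5],0,1],[[0,0,0],0,1],[[0,0,0],0,1],[[0,0,0],0,1],[[0,0,0],0,1],[[0,0,0],0,1],[[0,0,0],0,1],[[0,0,0],0,1]]'
python3 - <<'E'
from fit import *
s=eyes.read_camera("scene");t=eyes.read_camera("top")
a=np.hstack([s['pixels'][110:310,200:400],t['pixels'][100:300,180:380]])
cv2.imwrite('pics/i.png',cv2.resize(a[:,:,::-1],(800,400)))
for th in(1.3,1.6,2.094,2.2):
    print(th,proj(s,flapX([667.5,-56,.11,th])[[4,5]]).astype(int).tolist())
print(env.state()['eef_pos'])
E
```

```text
t: 25.25
eef_pos: [553.3, -68.2, 215.3]
tcp_rot: [-3.14, -0.001, 1.684]
ft_force: [0.3, -0.4, 0.7]
opening: 0.005
grip_force: 0.0
t: 26.5
eef_pos: [553.9, -68.3, 287.8]
tcp_rot: [3.142, -0.0, 1.684]
ft_force: [-0.6, -0.3, 0.5]
opening: 0.004
grip_force: 0.0
1.3 [[261, 245], [283, 147]]
1.6 [[248, 256], [272, 158]]
2.094 [[240, 278], [264, 179]]
2.2 [[241, 283], [265, 184]]
[553.875 -68.272 287.824]
```

View pics/i.png

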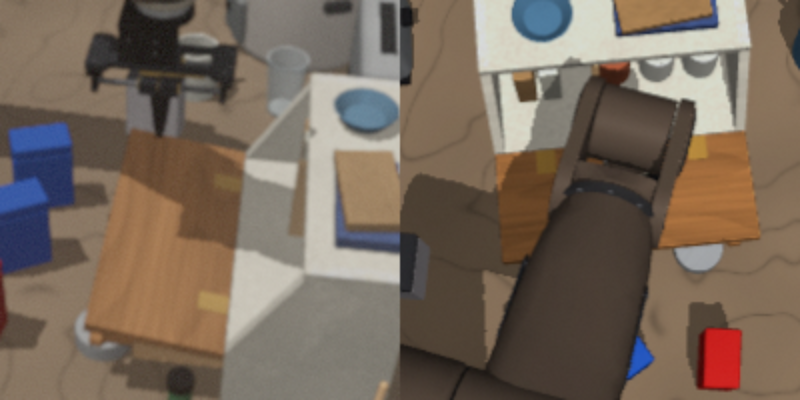

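```bash
python3 -m inch '[[[0,0,0],-1,-1],[[0,0,0],-1,-1],[[0,0,0],-1,-1],[[0,0,0],-1,-1],[[0,0,0],-1,-1],[[0,0,0],-1,-1],[[0,0,0],-1,-1],[[0,0,0],-1,-1],[[0,0,0],-1,-1],[[0,0,0],-1,-1]]'
python3 -m inch '[[[0,0,0],-1,-1],[[0,0,0],-1,-1],[[0,0,0],-1,-1],[[0,0,0],-1,-1],[[0,0,0],-1,-1],[[0,0,0],-1,-1],[[0.26,0.83,0],0,-1],[[0.26,0.83,0],0,-1],[[0.26,0.83,0],0,-1],[[0.26,0.83,0],0,-1]]'
python3 -m inch '[[[0.26,0.83,0],0,-1],[[0.26,0.83,0],0,-1],[[0.26,0.83,0.5],0,-1],[[0,0,0.5],0,-1],[[0,0,0.3],0,-1],[[0,0,0],0,-1],[[0,0,0],0,-1],[[0,0,0],0,-1],[[0,0,0],0,-1],[[0,0,0],0,-1]]'
python3 - <<'E'
from fit import *
s=eyes.read_camera("scene");t=eyes.read_camera("top")
print(env.state()['eef_pos'],env.state()['tcp_rot'])
for p in(s,t):
    q=eyes.cut_out('flap',p)
    if q and q[0]['score']>.3:
        r=min(((np.abs(sil(p,flapX([667.5,-56,.11,th]))-q[0]['mask']).sum(),th) for th in np.arange(1.7,2.4,.02)));print(q[0]['score'],r)
for p in(s,t):
    a=near('tin',p,proj(p,[465,288,90])[0][::-1])
    if a is not None: print(a.sum(),fit(tinX,[(p,a)],np.array([465,288,-.06]),np.array([15,15,.15])))
E
```

```text
t: 27.85
eef_pos: [553.9, -68.3, 287.8]
tcp_rot: [3.141, -0.0, 2.559]
ft_force: [-0.3, 0.9, 0.6]
opening: 0.978
grip_force: 0.0
t: 29.1
eef_pos: [503.3, 135.9, 288.0]
tcp_rot: [3.141, 0.0, 3.08]
ft_force: [1.1, 0.1, 0.0]
opening: 0.997
grip_force: 0.0
t: 30.35
eef_pos: [466.4, 286.4, 210.2]
tcp_rot: [3.141, 0.001, 3.08]
ft_force: [-0.6, 0.9, -0.4]
opening: 1.001
grip_force: 0.0
[466.31  286.349 209.994] [3.141 0.    3.08 ]
0.67 (np.float32(190.0625), np.float64(2.1000000000000005))
0.9 (np.float32(309.9375), np.float64(2.2200000000000006))
1185.0 (array([469.166, 285.4  ,  -0.106]), np.float64(0.039240505546331406))
115.0 (array([412.099, 231.06 ,   0.986]), np.float64(4.7907609939575195))
```

```bash
python3 -m inch '[[[0,0,0.8],0,-1],[[0,0,0.8],0,-1],[[0,0,0.55],0,-1],[[0,0,0],0,1],[[0,0,0],0,1],[[0,0,0],0,1],[[0,0,0],0,1],[[0,0,0],0,1],[[0,0,0],0,1],[[0,0,0],0,1]]'
python3 -m inch '[[[0,0,-0.4],0,1],[[0,0,-0.7],0,1],[[0,0,-0.8],0,1],[[0,0,-0.6],-0.95,1],[[0,0,0],-1,1],[[-0.1,-0.45,0],0,1],[[-0.17,-0.77,0],0,1],[[-0.17,-0.77,0],0,1],[[-0.17,-0.77,0],0,1],[[-0.17,-0.77,0],0,1]]'
python3 -m inch '[[[-0.17,-0.77,0],0,1],[[-0.12,-0.6,0],0,1],[[-0.1,-0.45,0],0,1],[[0,0,0],0,1],[[0,0,0],0,1],[[0,0,0],0,1],[[0,0,0],0,1],[[0,0,0],0,1],[[0,0,0],0,1],[[0,0,0],0,1]]'
```

```text
t: 31.9
eef_pos: [466.7, 286.8, 81.6]
tcp_rot: [3.141, 0.001, 3.08]
ft_force: [-1.9, 2.2, 6.0]
opening: 0.587
grip_force: 29.9
t: 33.15
eef_pos: [535.7, 79.4, 230.4]
tcp_rot: [3.142, -0.001, -3.033]
ft_force: [-0.2, -0.7, -3.5]
opening: 0.591
grip_force: 29.9
t: 34.4
eef_pos: [570.9, -25.1, 230.8]
tcp_rot: [3.142, 0.0, -3.033]
ft_force: [-0.5, 0.5, -4.8]
opening: 0.587
grip_force: 30.0
```

```bash
python3 -m inch '[[[0,0,0.3],0,1],[[0,0,0.2],0,1],[[0,0,0.1],0,1],[[0,0,0.05],0,1],[[0,0,0.03],0,1],[[0,0,0.02],0,1],[[0,0,0.02],0,1],[[0,0,0],0,1],[[0,0,0],0,1],[[0,0,0],0,1]]'
```

```text
t: 35.65
eef_pos: [570.9, -25.1, 187.7]
tcp_rot: [3.142, 0.0, -3.033]
ft_force: [0.7, -0.5, -3.1]
opening: 0.586
grip_force: 30.0
```

```bash
python3 -m inch '[[[0,0,0.01],0,1],[[0,0,0.01],0,1],[[0,0,0],0,1],[[0,0,0],0,-1],[[0,0,0],0,-1],[[0,0,0],0,-1],[[0,0,0],0,-1],[[0,0,-0.5],0,-1],[[0,0,-0.7],0,-1],[[0,0,-0.7],0,-1]]'
python3 -m inch '[[[0,0,0],0,-1],[[0.5,0.5,0],0,-1],[[0.6,0.7,0],0,-1],[[0.6,0.7,0],0,-1],[[0,0.9,0],0,-1],[[0,0.9,0],0,-1],[[0,0.9,0],0,-1],[[0,0.9,0],0,-1],[[0,0,0],0,-1],[[0,0,0],0,-1]]'
python3 - <<'E'
from fit import *
s=eyes.read_camera("scene");t=eyes.read_camera("top")
R=proj(s,[571,-25,190])[0][::-1]
for p in(s,t):
    a=near('tin',p,proj(p,[571,-25,190])[0][::-1])
    if a is not None: print(a.sum(),fit(lambda v:tinX(v,105),[(p,a)],np.array([571,-25,.11]),np.array([10,10,.1])))
q=eyes.cut_out('flap',s)[0]
print(env.state()['eef_pos'])
a=np.hstack([s['pixels'][110:310,200:400],t['pixels'][90:290,180:380]])
cv2.imwrite('pics/j.png',cv2.resize(a[:,:,::-1],(800,400)))
E
```

```text
t: 36.9
eef_pos: [570.8, -25.1, 301.7]
tcp_rot: [3.141, -0.0, -3.033]
ft_force: [-0.0, 1.1, 1.1]
opening: 0.999
grip_force: 0.0
t: 38.15
eef_pos: [433.4, 291.5, 299.7]
tcp_rot: [-3.141, -0.001, -3.032]
ft_force: [-0.2, 0.0, -0.1]
opening: 0.999
grip_force: 0.0
1541.0 (array([570.788, -29.2  ,   0.15 ]), np.float64(0.06623134016990662))
691.0 (array([565.66 , -24.089,   0.1  ]), np.float64(0.07733357697725296))
[433.988 290.942 300.524]
```

View pics/j.png

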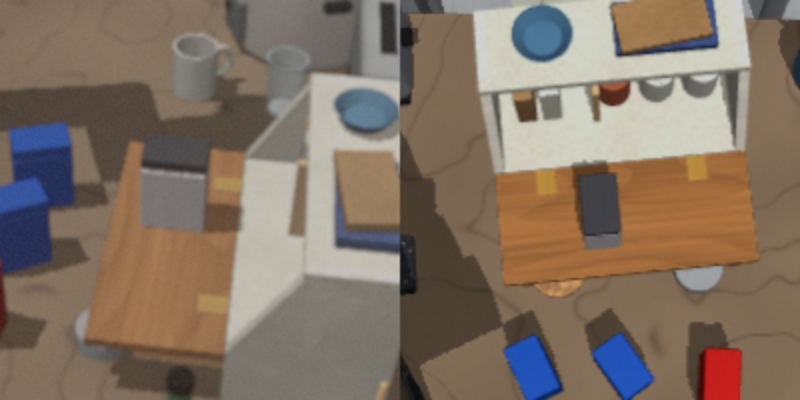

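The flap lies level on both supports. The tin stands upright near its middle, at about (180,235) in the scene view and (195,280) in the top view, and the gripper is clear.

```bash
python3 -c "
from cell import env
print(env.job_done())"
```

```text
the job is handed in; nothing more can be done
None
```

I handed the job in at about 38 s. The last pictures show both supports fully out, the flap level on them and the tin upright on the board, wholly on it and let go. I did not measure the other things again at the end, but none looked moved and no move touched them. The hand-in gave no verdict.

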